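# Latch the empty tea dispenser open for refilling

## Robot

A 7-joint arm with a two-finger parallel gripper is mounted at the origin on a cart in front of the work surface, level with it; the furniture and walls round the work are solid. World frame = base frame: x ahead of the robot, y to its left, z up, the work surface at z = 0. Lengths are in m, angles in rad, forces in N, time in s.
With the tool pointing down it reaches from about 0.4 to 0.85 m from the base axis. Payload 10.4 kg.
Tool frame: the origin (TCP) lies on the centre line of the jaws, within the pads' length; the fingertips stand 14 mm ahead of it and the grasp point (between the pads) lies 5 mm behind it (manip.tip_reach is the distance from the TCP to the fingertips, in m); z points along the fingers, y is the line along which they close (so a half turn about z gives the same grasp; the last joint's range is limited). The gripper opens to 85 mm and grips with 20 to 120 N. Pads are 22 mm wide; open, the fingers measure 114 mm over their backs; the gripper's body (76 mm by 85 mm) begins 54 mm behind the grasp point. The pads swing forward as they close: fully open they stand 13 mm farther back than shut.
Start: joints at [1.319, 0.332, -0.065, 1.46, 0.022, 1.35, -0.088], TCP at [0.142, -0.609, 0.208] pointing down, gripper open.
Joint ranges: [-2.6, 2.6], [-0.5, 2.12], [-1.47, 1.34], [0.16, 2.42], [-1.27, 4.41], [0.06, 2.06], [-2.6, 2.6]. Speed limits (rad/s): [2.22, 2.22, 2.79, 2.79, 3.14, 3.14, 3.14].

## Interface

Orientations are given as a unit quaternion [x, y, z, w].
In Python, from workcell import manip gives the robot as it stands.
- The arm moves only by the shell command python3 -m pendant 'ROWS' [FORCE]. ROWS is JSON, a list of rows, each a list of 7 numbers: the shift along the tool's x, y, z in units of 50 mm (1.0 is 50 mm), then the turn, a rotation vector about the tool's x, y, z in units of 8 degrees (1.0 is 8 degrees), then the opening, from -1 (shut) to 1 (fully open), so that 0 is half open. In form: [[dx, dy, dz, ax, ay, az, jaw], ...]. A call has exactly 10 rows; each row is the pose to reach, as a shift and turn from the pose commanded when the call began, along the tool's axes at that moment; what a row does not reach only later rows make up. A row lasts 1/8 s, in which the tool goes at most 62.5 mm and 10.7 degrees, less where a joint would pass 70% of its speed; a pose out of reach is approached as far as the arm can. A call with a gripper value outside its range is refused whole. The fingers move at their own pace and stop on an object; FORCE is the grip in N (left out, the last holds). Time passes only in rows, so rows that repeat a pose let the fingers close, or fill a call up. It gives the time, the measured TCP pose, the force, the opening and the grip force at its end, in the units of the state.
- manip.get_obs(): the state, without advancing time (a new reading comes with each control period).
- manip.camera(name): name is "side" or "top"; returns (picture, depth): 420x560x3 uint8, red, green, blue; 420x560 float32, m along the optical axis (not along the pixel's ray), 0 where there is no reading.
- manip.get_calibration(name): a dict with "fx", "fy", "cx", "cy" (pixels), "xyz" and "orientation" of the camera in the world. Camera axes: x right, y up, looking along -z (the intrinsics and any distortion apply to the point x, -y, -z); pixel columns grow to the right and rows downward; lengths in m; the calibration is good to about 2 mm. A picture is of the moment at which its call begins. get_calibration takes no time and is no camera call.
- manip.hand_in(): hands the job in; it is judged then, once.
Trained networks look in the newest picture that a camera, given by its name, has taken for a name from the list of things; names that differ only in an ending like _2 or _b are one class to them, and where a whole thing is asked for, a point or a joint stands for the part that bears it (a point fixed in the world has none). Each returns a list of dicts, best first, with "p" (0 to 1); they miss things now and then, are a little off and sometimes report something else, mostly with a low value. They report only what shows in the picture. A call takes as long as a camera call.
- manip.find_in(thing, camera): "box" ([left, top, right, bottom] in pixels, round what is visible of it).
- manip.trace(thing, camera): "pixels" (420x560 bool, what is visible of it) and "box" ([left, top, right, bottom] in pixels, round what is visible of it).
- manip.tip_of(thing, camera): "pixel" ([column, row] in pixels: a listed point, or the origin of a listed thing).
The state is a dict: "clock": time; "joint_pos": joint angles; "joint_velocities": joint speeds; "tau": joint torques, N m; "position": TCP position; "ee_rot": TCP orientation; "ft_force": force on the tool from outside, world axes, zero at the start; "torque": the same for the moment, N m; "grip_width": opening from 0.0 (shut) to 1.0 (fully open); "grasp_force": force on a finger pad.
Only numpy, scipy, OpenCV 4.12 (cv2) and the standard library are available. Lean on these libraries where they do the work, as an engineer would, in place of code of your own. Each camera call takes 0.05 s, during which the arm holds its last target. There are 200 camera calls.

## Task

The tea-sachet dispenser without sachets needs its sprung follower parked at mid position for a refill: with closed fingertips, push its orange tab back toward the dispenser's rear until it has passed the stop pin, then let it go so that it springs forward, catches on the pin half-way and stays there. Only push on the front of the tab: do not pinch it and do not touch the stop pin. Leave the full dispenser untouched and the other things on the counter where they stand.

Things in the scene. Friction and masses are not known exactly. Their poses are not given: they have to be found in the camera images.
- tray_empty: The empty dispenser, to be worked on: fixed open wooden tray 195 x 90 mm, side walls 51 mm high, low front lip. Its aluminium pin bracket stands on its right (-y) side, 52 to 80 mm from the centre line, 83 mm high. Origin: centre of the underside, on the counter; x axis from the front lip (robot's side) to its rear, z up. The dispensers and the cup stand in a row, in any order.
- follower (a joint): Travel of the empty dispenser's follower to the tray's +x, m: 0 = at the front (start), 0.070 = caught on the stop pin (mid), 0.110 = on the rear buffers. A spring drives it forward: 3 N at the front to 8 N at the rear, plus up to 3 N while its ramp lifts the pin (0.03 to 0.07). Let go before 0.070 it runs back to 0; let go beyond 0.072 it returns to 0.070 and stays.
- tab_front (a point): Middle of the front face of the follower's orange push tab, 85 mm above the counter; moves with it. x axis = push direction (tray's +x), z up. Tab 40 mm wide, 10 mm thick, from 57 to 103 mm above the counter, on a white plate 76 mm wide. The space in front of it is open from above; nothing within 50 mm of the centre line is higher than 63 mm there.
- pin_head (a point): Top of the empty dispenser's stop pin: a steel pin, 9 mm thick, with a red head 18 mm wide, upright in an aluminium bracket on the tray's right, 64 mm from the centre line; 110 mm above the counter when down.
- stop_pin (a joint): How far the stop pin is lifted, in m: 0 = down, about 0.010 at most when the follower's steel ramp passes under it. It drops by itself.
- tray_full: The full dispenser, not to be touched: same fixed wooden tray and pin, but filled with a row of standing coloured sachets and with its follower near the rear. 110 mm high. Origin: centre of the underside; x axis to its rear. The dispensers and the cup stand in a row, in any order.
- cup: Loose striped espresso cup, 60 mm wide (84 mm with handle), 49 mm high, beside or between the dispensers; bystander. Origin: centre of its underside.
- shot_glass: Loose clear shot glass, 49 mm wide, 62 mm high, at the left; bystander. Origin: centre of its underside.
- sugar_jar: Loose sugar jar with a steel pourer, 68 mm wide, 134 mm high, at the right; bystander. Origin: centre of its underside.

How it is judged:
On the way:
1. the follower of the empty dispenser has been pushed back past the stop pin (value of joint follower above 0.0715 m), for 0.02 s.
At the end, for the whole second after the job is handed in: The follower has come back and rests on the stop pin at mid position (joint 0.066 to 0.0735 m, still to 5 mm/s) with the pin down (within 3 mm) (value of joint follower between 0.066 and 0.0735 m and value of joint stop_pin below 0.003 m and velocity of joint follower between -0.005 and 0.005 m/s); the robot touches nothing.
It fails at once if the stop pin is touched by the robot (more than 1 N) (contact force between stop_pin and the fingers above 1 N or contact force between stop_pin and the arm above 1 N).
It fails at once if the tab is pinched: its back, or both its side edges at once, are touched (more than 1 N) (contact force between tab_back and the fingers above 1 N or contact force between tab_back and the arm above 1 N or contact force between each of tab_left, tab_right and the fingers above 1 N).
It fails at once if the full dispenser is touched (more than 1 N) (contact force between tray_full and the fingers above 1 N or contact force between tray_full and the arm above 1 N).
It fails at once if a bystander is lifted, or moved by more than 15 mm (distance of any of cup, shot_glass, sugar_jar from where it was at the start of the episode above 0.015 m).
It also fails if it takes over 43 s, if anything falls off the work surface, if the arm or the gripper's body presses on something with over 40 N, if the wrist force passes 120 N, or if a joint passes its speed limit or range.

## Working session

There is one attempt and no reset: what is moved stays moved. The work goes in short steps, Python scripts to look and compute and a shell command to move; the robot and the scene stay as the last step left them, time stands still between calls to the robot, and variables do not carry over. Pictures are saved under pics/ and viewed, at most 10 in all, crops included, and the job is handed in when it is done.

```bash
mkdir -p pics
cat > h.py <<'E'
from workcell import manip
import numpy as np, cv2
from scipy.spatial.transform import Rotation as R
def world(cam,px,d):
    c=manip.get_calibration(cam)
    p=np.array([(px[0]-c['cx'])/c['fx']*d,-(px[1]-c['cy'])/c['fy']*d,-d])
    return R.from_quat(c['orientation']).apply(p)+np.array(c['xyz'])
def onz(cam,px,z):
    a=world(cam,px,0.0);b=world(cam,px,1.0)
    return a+(b-a)*(z-a[2])/(b[2]-a[2])
E
python3 - <<'E'
from h import *
for cam in ['top','side']:
    im,d=manip.camera(cam); cv2.imwrite(f'pics/{cam}0.png',im[:,:,::-1]); np.save(f'{cam}.npy',d)
    print(cam,manip.get_calibration(cam))
    for t,z in [('tab_front',.085),('pin_head',.11),('tray_empty',0),('tray_full',0),('cup',0)]:
        for r in manip.tip_of(t,cam)[:2]: print(t,r['p'],r['pixel'],onz(cam,r['pixel'],z).round(3))
o=manip.get_obs(); print(o['clock'],o['position'],R.from_quat(o['ee_rot']).as_matrix().round(3),o['grip_width'],manip.tip_reach)
E
```

```text
top {'fx': 395.03510236226697, 'fy': 395.03510236226697, 'cx': 283.3037144210408, 'cy': 207.1354061835374, 'xyz': array([ 0.48667548, -0.01844111,  1.18818026]), 'orientation': array([-0.01357457,  0.01978506,  0.71147656, -0.70230007])}
tab_front 0.61 [182.6, 228.8] [0.482 0.253 0.085]
tab_front 0.56 [376.9, 240.9] [ 0.441 -0.288  0.085]
pin_head 0.48 [393.4, 208.0] [ 0.531 -0.33   0.11 ]
tray_empty 0.87 [361.4, 218.7] [ 0.505 -0.264  0.   ]
tray_full 0.83 [266.6, 224.2] [0.492 0.022 0.   ]
cup 0.57 [180.4, 224.5] [0.495 0.28  0.   ]
side {'fx': 490.26379643466106, 'fy': 490.26379643466106, 'cx': 280.23758480973976, 'cy': 211.29612673066563, 'xyz': array([ 0.07605727, -1.18863408,  1.24684248]), 'orientation': array([ 0.39532945, -0.0692323 , -0.18383733,  0.89728777])}
tab_front 0.72 [287.2, 273.6] [ 0.449 -0.285  0.085]
tab_front 0.45 [228.4, 159.2] [0.467 0.349 0.085]
tray_empty 0.84 [302.7, 281.1] [ 0.51  -0.269  0.   ]
tray_empty 0.46 [242.5, 185.4] [0.493 0.271 0.   ]
tray_full 0.8 [267.5, 225.9] [0.499 0.016 0.   ]
cup 0.49 [244.1, 187.3] [0.495 0.258 0.   ]
0.6 [ 0.1418032  -0.60870929  0.20784734] [[ 0.974  0.227  0.   ]
 [ 0.227 -0.974 -0.   ]
 [ 0.     0.    -1.   ]] 0.9987797972226394 0.014
```

View pics/top0.png

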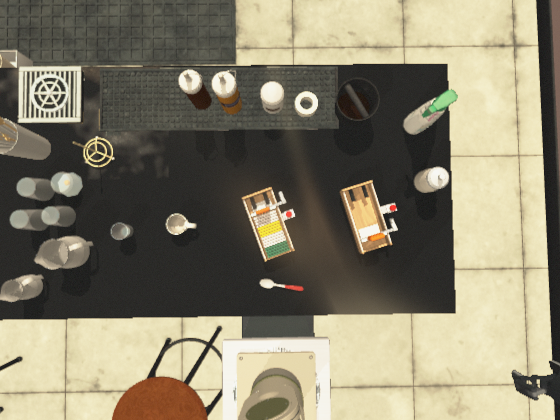

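View pics/side0.png

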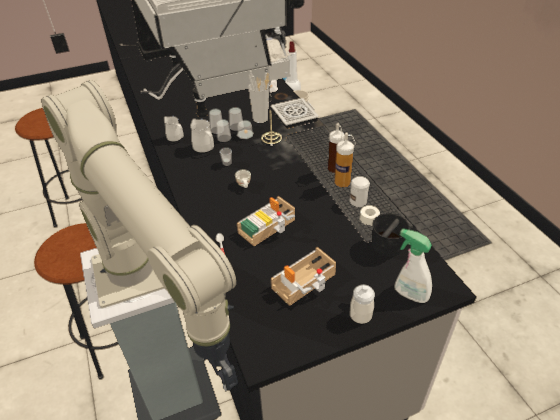

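The top view shows the empty dispenser at about (367,217), rear up and slightly left, with its orange tab at about (376,238) and its red pin head at (393,208). The full dispenser is at (267,223), the jar at (432,180) and the cup at (178,223). Next I'll measure the yaw and the tab.

Run:
```python
from h import *
for cam,(x0,y0,x1,y1) in {'top':(335,170,410,260),'side':(265,240,345,305)}.items():
    im=cv2.imread(f'pics/{cam}0.png'); d=np.load(f'{cam}.npy')
    cv2.imwrite(f'pics/{cam}c.png',cv2.resize(im[y0:y1,x0:x1],None,fx=7,fy=6.6,interpolation=cv2.INTER_CUBIC)[:600])
    hsv=cv2.cvtColor(im,cv2.COLOR_BGR2HSV)
    for n,lo,hi in [('orange',(7,200,150),(16,255,255)),('red',(0,180,120),(4,255,255))]:
        m=cv2.inRange(hsv,lo,hi); v,u=np.nonzero(m[y0:y1,x0:x1]); u+=x0;v+=y0
        P=np.array([world(cam,(a,b),d[b,a]) for a,b in zip(u,v)])
        if len(P): print(cam,n,len(P),np.median(P,0).round(3),P.min(0).round(3),P.max(0).round(3))
        if n=='orange' and len(P):
            T=P[P[:,2]>.096]; print(len(T), T.round(3).tolist()[:40])
    manip.camera(cam)
    t=manip.trace('tray_empty',cam)[0]
    v,u=np.nonzero(t['pixels'])
    P=np.array([world(cam,(a,b),d[b,a]) for a,b in zip(u,v) if d[b,a]>0])
    W=P[(P[:,2]>.042)&(P[:,2]<.056)]
    r=cv2.minAreaRect((W[:,:2]*1000).astype(np.float32)); print(cam,t['p'],r,len(W))
    B=P[(P[:,2]>.004)&(P[:,2]<.056)]; print(cv2.minAreaRect((B[:,:2]*1000).astype(np.float32)))
```

```text
top orange 52 [ 0.454 -0.281  0.1  ] [ 0.444 -0.305  0.061] [ 0.463 -0.265  0.105]
34 [[0.461, -0.291, 0.1], [0.461, -0.293, 0.102], [0.46, -0.296, 0.101], [0.46, -0.299, 0.1], [0.458, -0.282, 0.102], [0.458, -0.286, 0.099], [0.458, -0.288, 0.1], [0.458, -0.291, 0.098], [0.458, -0.293, 0.102], [0.455, -0.274, 0.103], [0.455, -0.277, 0.099], [0.455, -0.28, 0.1], [0.455, -0.283, 0.1], [0.455, -0.301, 0.104], [0.455, -0.305, 0.098], [0.453, -0.269, 0.1], [0.453, -0.271, 0.1], [0.453, -0.274, 0.099], [0.452, -0.294, 0.1], [0.452, -0.296, 0.1], [0.452, -0.298, 0.103], [0.45, -0.268, 0.103], [0.45, -0.284, 0.104], [0.45, -0.287, 0.103], [0.45, -0.291, 0.101], [0.447, -0.266, 0.1], [0.447, -0.269, 0.1], [0.447, -0.273, 0.103], [0.447, -0.277, 0.101], [0.447, -0.279, 0.103], [0.447, -0.281, 0.105], [0.447, -0.284, 0.104], [0.444, -0.271, 0.103], [0.444, -0.273, 0.104]]
top red 22 [ 0.534 -0.328  0.109] [ 0.528 -0.335  0.103] [ 0.54  -0.322  0.114]
top 0.56 ((513.8197021484375, -283.420166015625), (191.95947265625, 121.77066040039062), 16.66640281677246) 370
((516.3399047851562, -297.13238525
[... 309 characters left out ...]
 -0.287, 0.104], [0.446, -0.284, 0.097], [0.451, -0.287, 0.098], [0.452, -0.292, 0.103], [0.452, -0.294, 0.101], [0.453, -0.297, 0.104], [0.449, -0.293, 0.097], [0.451, -0.294, 0.096], [0.454, -0.297, 0.098], [0.457, -0.297, 0.097], [0.45, -0.298, 0.097], [0.452, -0.301, 0.098], [0.454, -0.304, 0.102], [0.455, -0.308, 0.105], [0.46, -0.306, 0.101], [0.456, -0.307, 0.099], [0.459, -0.308, 0.098]]
side red 20 [ 0.535 -0.332  0.109] [ 0.527 -0.337  0.014] [ 0.572 -0.252  0.114]
side 0.89 ((517.8262329101562, -286.93988037109375), (198.53787231445312, 127.66520690917969), 16.033531188964844) 389
((516.93701171875, -287.3958740234375), (200.49893188476562, 128.05052185058594), 16.033531188964844)
```

View pics/topc.png

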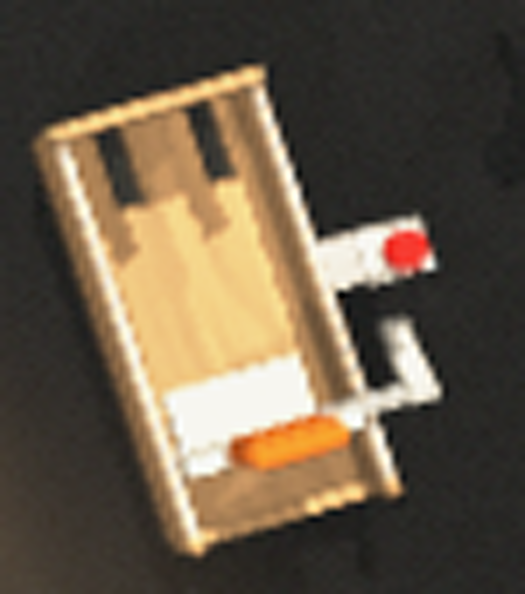

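Both cameras agree: the yaw is about 16.4°, the tab front is near (0.447,-0.287), and the pin is 72 mm further along and 65 mm to the right. I'll shut the gripper and move to 45 mm in front of the tab, staying at the current height.

```bash
python3 -m pendant '[[0.7,-0.5,0,0,0,-0.05,-1],[1.5,-1.1,0,0,0,-0.1,-1],[2.3,-1.7,0,0,0,-0.2,-1],[3.1,-2.3,0,0,0,-0.25,-1],[3.9,-2.9,0,0,0,-0.3,-1],[4.7,-3.5,0,0,0,-0.35,-1],[5.5,-4.1,0,0,0,-0.41,-1],[6.1,-4.5,0,0,0,-0.41,-1],[6.51,-4.83,0,0,0,-0.41,-1],[6.51,-4.83,0,0,0,-0.41,-1]]' 40
python3 - <<'E'
from h import *
o=manip.get_obs(); print(o['clock'],o['position'],o['ft_force'],o['grip_width'],R.from_quat(o['ee_rot']).as_matrix().round(3))
im,d=manip.camera('side'); cv2.imwrite('pics/s1.png',im[:,:,::-1])
E
```

```text
clock: 2.05
position: [0.4054, -0.2979, 0.208]
ee_rot: [0.99, 0.144, 0.0, 0.0]
ft_force: [0.3, -0.5, -0.3]
grip_width: -0.002
grasp_force: 0.0
2.05 [ 0.40536041 -0.29789618  0.20802014] [ 0.34698975 -0.49906117 -0.2647761 ] -0.0023655948099300635 [[ 0.958  0.286  0.001]
 [ 0.286 -0.958  0.   ]
 [ 0.001  0.    -1.   ]]
```

View pics/s1.png

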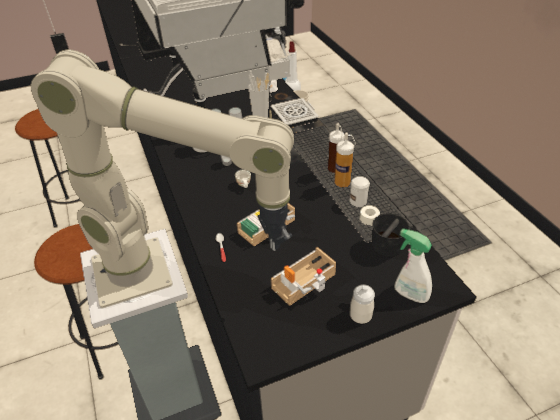

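The shut fingers are at about (275,245), in front of and above the tab at (290,272), and the lateral error is about 1 mm. Descending.

```bash
python3 -m pendant '[[0,0,0.4,0,0,0,-1],[0,0,0.8,0,0,0,-1],[0,0,1.2,0,0,0,-1],[0,0,1.6,0,0,0,-1],[0,0,1.9,0,0,0,-1],[0,0,2.2,0,0,0,-1],[0,0,2.44,0,0,0,-1],[0.15,0,2.44,0,0,0,-1],[0.3,0,2.44,0,0,0,-1],[0.3,0,2.44,0,0,0,-1]]'
python3 - <<'E'
from h import *
im,d=manip.camera('side'); cv2.imwrite('pics/s2.png',cv2.resize(im[200:320,230:370,::-1],None,fx=5,fy=5,interpolation=cv2.INTER_CUBIC))
E
```

```text
clock: 3.35
position: [0.4197, -0.2952, 0.0864]
ee_rot: [0.99, 0.143, 0.001, 0.0]
ft_force: [0.1, 0.3, 0.5]
grip_width: -0.002
grasp_force: 0.0
```

View pics/s2.png

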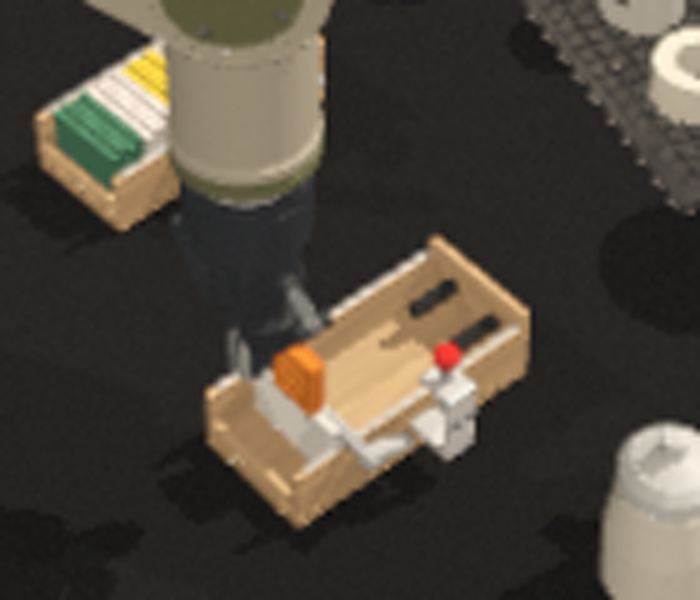

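The view shows the tab at crop (298,378) and the finger linkage at (240–320,330), but I can't see the tips. I'll project the tip and check the depth before pushing.

Run:
```python
from h import *
o=manip.get_obs(); Rm=R.from_quat(o['ee_rot']).as_matrix(); p=np.array(o['position'])
for cam in ['side','top']:
    im,d=manip.camera(cam); c=manip.get_calibration(cam)
    def proj(w):
        q=R.from_quat(c['orientation']).inv().apply(w-np.array(c['xyz'])); return np.array([c['cx']+c['fx']*q[0]/-q[2],c['cy']-c['fy']*q[1]/-q[2]]),-q[2]
    for n,w in [('tip',p+Rm@[0,0,.014]),('tcp',p),('knuckle',p-Rm@[0,0,.05]),('tab',np.array([.447,-.287,.085]))]:
        u,z=proj(w); uu=u.round().astype(int); print(cam,n,u.round(1),(u-[230,200])*5,z.round(3),d[uu[1],uu[0]].round(3))
    s=(im[200:320,230:370] if cam=='side' else im[170:290,320:460])[:,:,::-1]
    s=cv2.resize(s,None,fx=5,fy=5,interpolation=cv2.INTER_LANCZOS4); s=np.clip(s.astype(float)*1.0,0,255)
    s=(255*(s/255)**.45).astype(np.uint8); cv2.imwrite(f'pics/{cam}3.png',s)
```

```text
side tip [279.5 281.6] [247.58705211 408.13899593] 1.5 1.579
side tcp [279.4 278.7] [247.05793097 393.45133805] 1.49 1.56
side knuckle [279.  267.9] [245.11192744 339.4330201 ] 1.456 1.427
side tab [286.8 274.2] [283.82466546 370.83242175] 1.504 0.0
top tip [378.5 248.5] [742.33127445 242.47627629] 1.114 1.162
top tcp [379.7 248.8] [748.58217927 243.93731677] 1.1 1.054
top knuckle [384.5 249.9] [772.26602284 249.47300402] 1.05 0.918
top tab [376.4 238.8] [731.79072469 193.85806458] 1.102 1.084
```

View pics/side3.png

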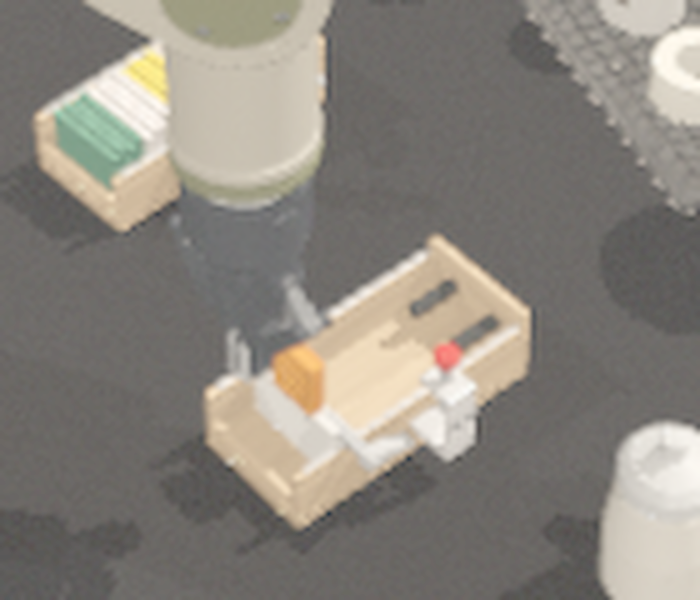

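Run:
```python
from h import *
o=manip.get_obs(); Rm=R.from_quat(o['ee_rot']).as_matrix(); p=np.array(o['position'])
print(o['clock'],p,o['grip_width'])
im,d=manip.camera('side')
for v in range(258,286,2):
    s=[]
    for u in range(270,300,2):
        if d[v,u]<=0: s.append('    --     '); continue
        q=Rm.T@(world('side',(u,v),d[v,u])-p)*1000
        s.append('%3d,%3d,%3d'%tuple(q.round()))
    print(v,' '.join(s))
```

```text
3.5 [ 0.41848481 -0.2955981   0.08607159] -0.005017018953062302
258  -8,-31,-74 -15,-11,-96 -14, -3,-102 -16,  9,-114 -17, 20,-124 -10, 20,-119 -11, 31,-129  -9, 37,-133  -7, 43,-136   3, 41,-127 129,-104, 87 133,-98, 85 138,-95, 86 142,-89, 83 150,-87, 87
260  70,-140, 86 -12,-16,-81 -15, -2,-95 -14,  6,-101 -16, 19,-114  -8, 17,-107 -10, 29,-118  -8, 35,-122  -7, 43,-128     --        2, 50,-127 128,-93, 88 133,-88, 87 139,-85, 88 146,-82, 91
262  63,-130, 82  71,-131, 88  -9,-11,-74 -14,  6,-93 -16, 17,-103  -8, 17,-97  -6, 24,-103   6, 17,-87 105,-97, 84  -5, 49,-123   2, 50,-119   5, 55,-121   9, 59,-122 132,-76, 85 106,-37, 33
264  61,-128, 89  62,-118, 80 -11, -8,-69 -10, -1,-75 -15, 17,-94  -8, 17,-89   4, 11,-74   8, 15,-76  98,-89, 82  -2, 46,-110  -6, 60,-125   3, 57,-115   7, 61,-116  14, 62,-113 107,-37, 43
266  52,-117, 83  61,-117, 89  63,-109, 84 -10, -1,-66 -11, 11,-77  -9, 18,-82  -1, 17,-75   2, 22,-78  -8, 44,-104 -10, 56,-116  -5, 59,-115  -1, 62,-114   5, 63,-111  96,-34, 42 106,-36, 52
268  47,-110, 83  54,-108, 86  57,-102, 83  -9, -3,-54 -11, 10,-67  -7, 14,-
[... 888 characters left out ...]
, 40  15,-36, 41  24,-37, 49  32,-38, 57  32,-28, 47  31,-15, 34  34,-10, 32  31,  5, 16  33, 11, 11  33, 21,  2  39, 23,  5  80,-16, 73  87,-14, 77
280  18,-74, 89   0,-38, 41   7,-37, 46  14,-35, 49  24,-38, 60  31,-36, 63  31,-27, 55  34,-20, 51  33, -8, 38  32,  2, 29  30, 15, 16  32, 21, 11  41, 21, 18  76,-11, 75  82, -7, 76
282  10,-64, 83  -2,-36, 47   6,-35, 53  17,-40, 66  22,-36, 66  31,-37, 74  32,-29, 68  32,-18, 57  30, -5, 43  33,  2, 39  34, 10, 33  35, 18, 25  42, 20, 29  43, 28, 23  73,  3, 70
284   7,-60, 87   1,-40, 63   6,-37, 65  14,-36, 70  21,-35, 74  25,-30, 73  30,-26, 73  36,-23, 75  33, -9, 59  34,  0, 52  30, 14, 35  33, 20, 32  35, 28, 25  39, 33, 24  47, 33, 30
```

View pics/top3.png

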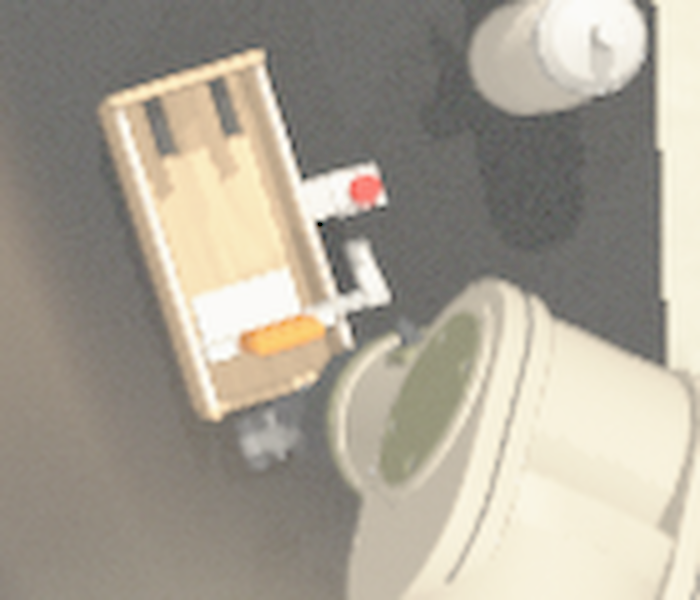

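Run:
```python
from h import *
o=manip.get_obs(); Rm=R.from_quat(o['ee_rot']).as_matrix(); p=np.array(o['position'])
ref={c:cv2.imread(f'pics/{c}0.png')[:,:,::-1] for c in ['top','side']}
for cam in ['top','side']:
    im,d=manip.camera(cam); d0=np.load(cam+'.npy')
    v,u=np.nonzero((d>0)&(d0>0)&(d<d0-.015))
    Q=np.array([Rm.T@(world(cam,(a,b),d[b,a])-p) for a,b in zip(u,v)])*1000
    m=(abs(Q[:,0])<70)&(abs(Q[:,1])<110)
    Q=Q[m]
    print(cam,len(Q))
    for lo in range(-180,40,10):
        S=Q[(Q[:,2]>=lo)&(Q[:,2]<lo+10)]
        if len(S): print(lo,len(S),np.percentile(S[:,:2],[3,97],axis=0).round().tolist())
```

```text
Traceback (most recent call last):
  File "h.py", line 5, in world
    c=manip.get_calibration(cam)
ValueError: time passes only in moves, steps and waits
```

```bash
sed -i 's/^def world/import functools\ncal=functools.lru_cache(manip.get_calibration)\ndef world/; s/c=manip.get_calibration(cam)/c=cal(cam)/' h.py
python3 - <<'E'
from h import *
o=manip.get_obs(); Rm=R.from_quat(o['ee_rot']).as_matrix(); p=np.array(o['position']); print(o['clock'],p)
for cam in ['top','side']:
    im,d=manip.camera(cam); d0=np.load(cam+'.npy')
    v,u=np.nonzero((d>0)&(d0>0)&(d<d0-.015))
    Q=np.array([Rm.T@(world(cam,(a,b),d[b,a])-p) for a,b in zip(u,v)])*1000
    Q=Q[(abs(Q[:,0])<70)&(abs(Q[:,1])<110)]
    for lo in range(-180,40,10):
        S=Q[(Q[:,2]>=lo)&(Q[:,2]<lo+10)]
        if len(S): print(cam,lo,len(S),np.percentile(S[:,:2],[3,97],axis=0).round().tolist())
E
```

```text
3.6 [ 0.41832046 -0.2956329   0.08598235]
top -180 28 [[-8.0, -37.0], [36.0, -7.0]]
top -170 34 [[-19.0, -37.0], [36.0, 4.0]]
top -160 18 [[-10.0, -37.0], [36.0, -0.0]]
top -150 10 [[-8.0, -38.0], [9.0, -35.0]]
top -140 20 [[-10.0, -41.0], [9.0, -36.0]]
top -130 28 [[-8.0, -60.0], [10.0, -31.0]]
top -120 57 [[-12.0, -61.0], [11.0, -42.0]]
top -110 13 [[-13.0, -49.0], [11.0, -39.0]]
top -100 13 [[-6.0, -42.0], [14.0, -20.0]]
top -90 8 [[5.0, -42.0], [15.0, -17.0]]
top -80 9 [[3.0, -29.0], [12.0, -15.0]]
top -70 2 [[6.0, -15.0], [10.0, -12.0]]
top -50 2 [[4.0, -13.0], [6.0, -10.0]]
top -40 3 [[6.0, -10.0], [10.0, -6.0]]
top -30 1 [[10.0, 2.0], [10.0, 2.0]]
side -180 70 [[-37.0, -6.0], [26.0, 40.0]]
side -170 67 [[-37.0, -4.0], [26.0, 40.0]]
side -160 38 [[-35.0, -8.0], [13.0, 42.0]]
side -150 18 [[-10.0, 30.0], [8.0, 42.0]]
side -140 39 [[-15.0, 17.0], [10.0, 45.0]]
side -130 47 [[-20.0, -1.0], [4.0, 56.0]]
side -120 75 [[-17.0, -55.0], [11.0, 65.0]]
side -110 49 [[-16.0, -48.0], [4.0, 61.0]]
side -100 42 [[-17.0, -46.0], [-7.0, 50.0]]
side -90 35 [[-14.0, -39.0], [10.0, 43.0]]
side -80 43 [[-13.0, -29.0], [9.0, 34.0]]
side -70 16 [[-11.0, -18.0], [-4.0, 19.0]]
side -60 11 [[-12.0, -2.0], [-5.0, 17.0]]
side -50 15 [[-11.0, -2.0], [6.0, 17.0]]
side -40 17 [[-10.0, -3.0], [6.0, 16.0]]
side -30 4 [[-8.0, -3.0], [-4.0, 9.0]]
```

Both cameras put the real fingertips about 40 mm higher than the reported TCP implies. The tip is at about z 0.11, which is above the tab, so I trust the pictures. I'll go down 20 mm, which is safe either way, and measure again.

```bash
cat > tip.py <<'E'
from h import *
o=manip.get_obs(); Rm=R.from_quat(o['ee_rot']).as_matrix(); p=np.array(o['position']); print(o['clock'],p,o['ft_force'])
for cam in ['top','side']:
    im,d=manip.camera(cam); d0=np.load(cam+'.npy')
    v,u=np.nonzero((d>0)&(d0>0)&(d<d0-.012))
    W=np.array([world(cam,(a,b),d[b,a]) for a,b in zip(u,v)]); Q=(W-p)@Rm*1000
    k=(abs(Q[:,0])<25)&(abs(Q[:,1])<25)&(Q[:,2]>-75); i=np.argsort(W[k][:,2])[:6]
    print(cam,W[k][i].round(3).tolist())
    cv2.imwrite(f'pics/{cam}_{o["clock"]:.1f}.png',cv2.resize((im[200:320,230:370] if cam=='side' else im[170:290,320:460])[:,:,::-1],None,fx=5,fy=5,interpolation=cv2.INTER_CUBIC))
E
python3 -m pendant '[[0,0,0.05,0,0,0,-1],[0,0,0.1,0,0,0,-1],[0,0,0.15,0,0,0,-1],[0,0,0.2,0,0,0,-1],[0,0,0.25,0,0,0,-1],[0,0,0.3,0,0,0,-1],[0,0,0.35,0,0,0,-1],[0,0,0.4,0,0,0,-1],[0,0,0.4,0,0,0,-1],[0,0,0.4,0,0,0,-1]]'
python3 tip.py; ls pics
```

```text
clock: 4.95
position: [0.4185, -0.2955, 0.0659]
ee_rot: [0.99, 0.143, 0.0, 0.0]
ft_force: [-1.3, -1.1, -0.7]
grip_width: 0.002
grasp_force: 0.0
4.95 [ 0.41845985 -0.29549627  0.06588468] [-1.28731072 -1.11321103 -0.68477581]
top [[0.427, -0.291, 0.098], [0.422, -0.287, 0.099], [0.428, -0.293, 0.101], [0.425, -0.287, 0.103], [0.42, -0.282, 0.111], [0.421, -0.282, 0.12]]
side [[0.431, -0.267, 0.017], [0.409, -0.28, 0.033], [0.418, -0.302, 0.088], [0.409, -0.293, 0.092], [0.419, -0.308, 0.095], [0.411, -0.297, 0.096]]
s1.png
s2.png
side0.png
side3.png
side_5.0.png
sidec.png
top0.png
top3.png
top_5.0.png
topc.png
```

The tip is at about z 0.088 with no contact. I'll go down 12 mm more, then start the push with a 30 mm advance, expecting contact at about 20 mm.

```bash
python3 -m pendant '[[0,0,0.08,0,0,0,-1],[0,0,0.16,0,0,0,-1],[0,0,0.24,0,0,0,-1],[0,0,0.24,0,0,0,-1],[0.15,0,0.24,0,0,0,-1],[0.3,0,0.24,0,0,0,-1],[0.45,0,0.24,0,0,0,-1],[0.6,0,0.24,0,0,0,-1],[0.6,0,0.24,0,0,0,-1],[0.6,0,0.24,0,0,0,-1]]'
python3 tip.py; ls pics
```

```text
clock: 6.3
position: [0.447, -0.2871, 0.0538]
ee_rot: [0.99, 0.142, -0.0, -0.0]
ft_force: [-3.7, -1.4, 2.1]
grip_width: -0.001
grasp_force: 1.7
6.3 [ 0.44698161 -0.2870766   0.0537891 ] [-3.71514848 -1.40940122  2.09742032]
top [[0.46, -0.264, 0.034], [0.46, -0.264, 0.044], [0.474, -0.3, 0.055], [0.46, -0.265, 0.055], [0.457, -0.262, 0.055], [0.457, -0.259, 0.057]]
side [[0.468, -0.303, 0.06], [0.471, -0.302, 0.062], [0.474, -0.303, 0.062], [0.475, -0.301, 0.063], [0.471, -0.304, 0.069], [0.467, -0.303, 0.07]]
s1.png
s2.png
side0.png
side3.png
side_5.0.png
side_6.3.png
sidec.png
top0.png
top3.png
top_5.0.png
top_6.3.png
topc.png
```

```bash
cd pics; ls -t side_*|head -1; cp $(ls -t side_*|head -1) v.png
```

```text
side_6.3.png
```

View pics/v.png

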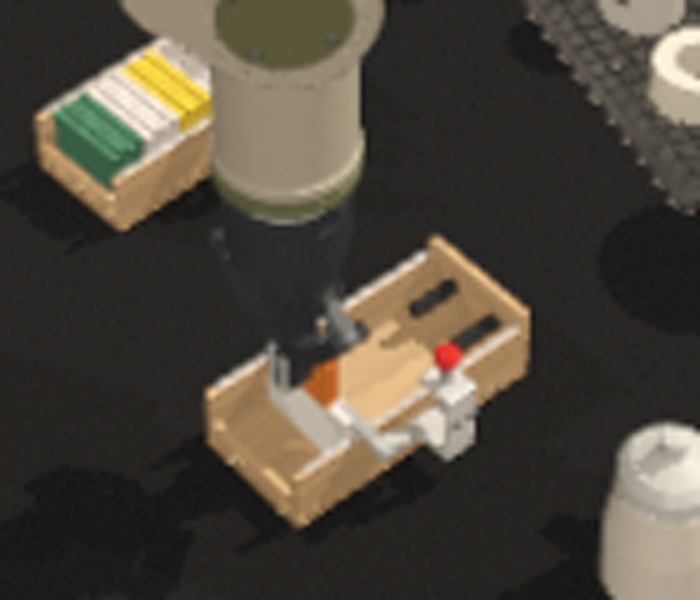

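The shut fingertips now press on the tab's front (crop (290,380)) and the force is about 4 N. I'll continue 70 mm along the tool's x.

```bash
python3 -m pendant '[[0.16,0,0,0,0,0,-1],[0.32,0,0,0,0,0,-1],[0.48,0,0,0,0,0,-1],[0.64,0,0,0,0,0,-1],[0.8,0,0,0,0,0,-1],[0.96,0,0,0,0,0,-1],[1.12,0,0,0,0,0,-1],[1.28,0,0,0,0,0,-1],[1.4,0,0,0,0,0,-1],[1.4,0,0,0,0,0,-1]]'
python3 tip.py >/dev/null; cp pics/$(ls -t pics|grep side_|head -1) pics/v2.png
```

```text
clock: 7.65
position: [0.5137, -0.2673, 0.0536]
ee_rot: [0.99, 0.142, -0.001, -0.0]
ft_force: [-7.2, 1.0, 5.6]
grip_width: -0.002
grasp_force: 3.3
```

View pics/v2.png

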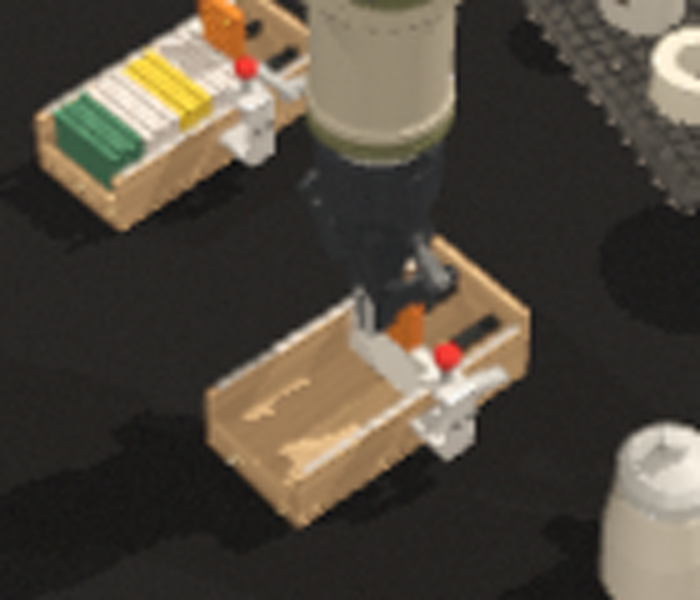

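The follower has travelled about 80 mm, its ramp is behind the pin and the pin head is down at (447,355). I'll push 6 mm more for margin, then back off and lift.

```bash
python3 -m pendant '[[0.06,0,0,0,0,0,-1],[0.12,0,0,0,0,0,-1],[0.12,0,0,0,0,0,-1],[0.05,0,0,0,0,0,-1],[-0.05,0,0,0,0,0,-1],[-0.15,0,0,0,0,0,-1],[-0.3,0,0,0,0,0,-1],[-0.5,0,0,0,0,0,-1],[-0.7,0,0,0,0,0,-1],[-0.7,0,0,0,0,0,-1]]'
python3 -m pendant '[[0,0,-0.3,0,0,0,-1],[0,0,-0.6,0,0,0,-1],[0,0,-1,0,0,0,-1],[0,0,-1.5,0,0,0,-1],[0,0,-2,0,0,0,-1],[-0.4,0,-2.4,0,0,0,-1],[-0.9,0,-2.4,0,0,0,-1],[-1.4,0,-2.4,0,0,0,-1],[-1.4,0,-2.4,0,0,0,-1],[-1.4,0,-2.4,0,0,0,-1]]'
python3 tip.py; cp pics/$(ls -t pics|grep side_|head -1) pics/v3.png
```

```text
clock: 9.0
position: [0.4801, -0.2777, 0.0539]
ee_rot: [0.99, 0.142, -0.0, 0.0]
ft_force: [1.0, -0.6, 0.5]
grip_width: 0.005
grasp_force: 0.0
clock: 10.25
position: [0.4146, -0.2966, 0.1747]
ee_rot: [0.99, 0.143, 0.001, 0.0]
ft_force: [-0.4, -0.1, -0.0]
grip_width: 0.001
grasp_force: 0.0
10.25 [ 0.4145701  -0.29655074  0.17466949] [-0.39497836 -0.09984926 -0.02277804]
top [[0.42, -0.289, 0.203], [0.423, -0.291, 0.205], [0.426, -0.298, 0.207], [0.418, -0.287, 0.209], [0.423, -0.292, 0.21], [0.424, -0.293, 0.216]]
side [[0.416, -0.295, 0.003], [0.412, -0.32, 0.004], [0.401, -0.299, 0.004], [0.413, -0.286, 0.013], [0.421, -0.3, 0.031], [0.41, -0.306, 0.2]]
```

View pics/v3.png

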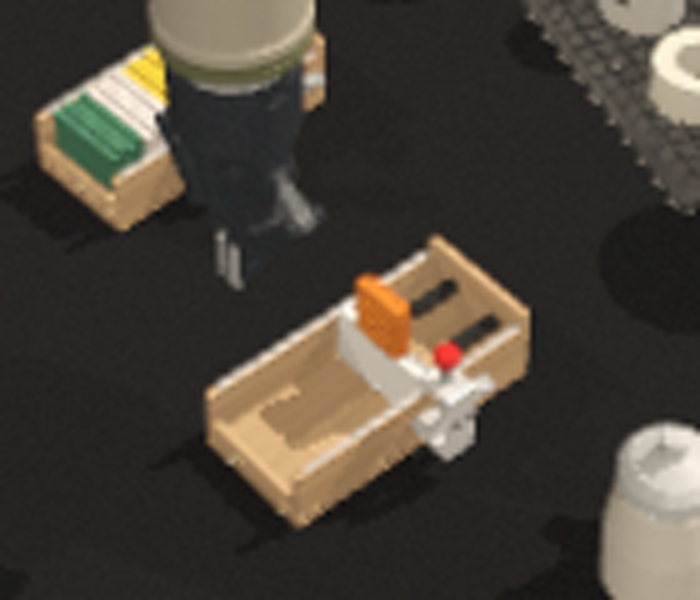

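The tab has come to rest mid-tray at (383,315), caught on the pin, whose red head is down at (447,355). The gripper is clear of everything.

```bash
python3 -c "
from workcell import manip
print(manip.hand_in())"
```

```text
the job is handed in; nothing more can be done
None
```

The job is handed in: the empty dispenser's follower was pushed past the stop pin and let go, and the last picture shows it resting on the lowered pin at mid position with the gripper clear; the hand-in gave no verdict.

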